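# Hold a serviced feeder's jog dial at its third step

### The arm

A 6-joint arm with a two-finger parallel gripper is mounted at the origin on the work surface. World frame = base frame: x ahead of the robot, y to its left, z up, the work surface at z = 0. Lengths are in m, angles in rad, forces in N, time in s.
With the tool pointing down it reaches from about 0.275 to 0.875 m from the base axis. Payload 12.5 kg.
Tool frame: the origin (TCP) lies on the centre line of the jaws, within the pads' length; the fingertips stand r.finger_overhang ahead of it and the grasp point (between the pads) lies 3 mm ahead of it (r.finger_overhang is the distance from the TCP to the fingertips, in m); z points along the fingers, y is the line along which they close (so a half turn about z gives the same grasp; the last joint's range is limited). The gripper opens to 85 mm and grips with 20 to 120 N. Pads are 22 mm wide; open, the fingers measure 114 mm over their backs; the gripper's body (76 mm by 85 mm) begins 54 mm behind the grasp point. The pads swing forward as they close: fully open they stand 13 mm farther back than shut.
Start: joints at [-1.403, 0.351, 1.652, -0, 1.139, -0.085], TCP at [0.138, -0.532, 0.253] pointing down, gripper open.
Joint ranges: [-2.75, 2.75], [-0.79, 2.1], [0.01, 2.65], [-1.57, 4.71], [0.07, 3.14], [-2.87, 2.87]. Speed limits (rad/s): [2.22, 2.22, 2.79, 3.14, 3.14, 3.14].

### API

Orientations are given as a unit quaternion [x, y, z, w].
In Python, from cell import r, optics gives the robot as it stands. The module is installed in compiled form; this text tells all that it offers. Calls block until the motion is done:
- r.move_to(position, orientation): joint-space move of the TCP to a pose.
- r.move_linear(position, rot=None, vel=0.15): straight line of the TCP; rot=None keeps the orientation; vel is the mean speed in m/s.
- r.set_joints(angles): joint-space move.
- r.set_gripper(opening, squeeze=None): opening from 0.0 (shut) to 1.0 (fully open); squeeze is the grip in N (None keeps the last); returns when the fingers have stopped.
- r.sleep(seconds).
- r.inverse_kinematics(position, orientation): joint angles nearest the present ones, or None.
- optics.get_image(name): name is "scene" or "top" or "wrist"; returns a dict with "pixels" (480x640x3 uint8, red, green, blue), "depth" (480x640 float32, m along the optical axis (not along the pixel's ray), 0 where there is no reading), "fx", "fy", "cx", "cy" (pixels), "camera_from_world" (4x4, takes a point from world to camera coordinates); the wrist camera has in their place "mount" (4x4, takes a point from camera to tool coordinates, whose origin is the TCP and whose axes are the flange's). Camera axes: x right, y down, z forward; pixel columns grow to the right and rows downward; lengths in m; the calibration is good to about 2 mm. A picture is of the moment at which its call begins: read the wrist's pose just before it.
A pose or a line that the arm cannot do raises r.PlanningError and nothing moves.
- r.hand_in(): hands the job in; it is judged then, once.
Readings, each from a call of its own:
- r.current_t(): time.
- r.current_q(): joint angles.
- r.current_qvel(): joint speeds.
- r.current_effort(): joint torques, N m.
- r.current_tool_pos(): TCP position.
- r.current_ee_rot(): TCP orientation.
- r.current_contact_force(): force on the tool from outside, world axes, zero at the start.
- r.current_torque(): the same for the moment, N m.
- r.current_opening(): opening from 0.0 (shut) to 1.0 (fully open).
- r.current_finger_force(): force on a finger pad.
Only numpy, scipy, OpenCV 4.12 (cv2) and the standard library are available. Lean on these libraries where they do the work, as an engineer would, in place of code of your own. Each camera call takes 0.05 s, during which the arm holds its last target. There are 200 camera calls.

### The job

Run up the serviced power feeder from its grey control box: turn the red main switch clockwise until it snaps over to on and leave it there, then turn the black spring-return jog dial clockwise past its first two clicks to the third click, its fastest step. The dial runs the machine only while it is held, so finish with the fingers still holding it at the third step; do not let it go. Do not press the red emergency stop button, and leave the other things on the bench where they are.

Things in the scene. Friction and masses are not known exactly. Their poses are not given: they have to be found in the camera images.
- control_box: grey control box screwed to the bench, 172 (x) x 302 (y) x 90 mm high, flat cover; origin: centre of its underside, -x side to the robot. On the cover: red main switch on a yellow square at x -20, y +75 mm; black jog dial on a black square at x -20, y -75; red emergency stop on a yellow disc at x +52, y 0; small lamp. Lugs 6 mm high stand out 20 mm front and back, a red inlet 33 mm at the back
- main_grip (a point): grip point of the red main switch handle, on its vertical turning axis 26 mm above the box's cover; turns with it: x along the wing (white pointer line at the +x end), y across it, z up. The wing is 56 long x 13 thick with flat sides, centred on the axis, its top 40 mm above the cover; round skirt 48 mm in diameter, 11 mm high, under it
- main_switch (a joint): main switch, rad, clockwise from above: 0 = off (pointer 30 deg left of the box's +x), 1.05 = on (30 deg right); stops at both ends. Over-centre: resists with 0.12 N m at first, falling to nothing at dead centre, 0.52; let go beyond 0.65 it drives itself to on and stays, let go below 0.40 it snaps back to off
- dial_grip (a point): grip point of the black jog dial handle, on its vertical turning axis 26 mm above the box's cover; turns with it: x along the wing (white pointer line at the +x end), y across it, z up. The wing is 56 long x 13 thick with flat sides, centred on the axis, its top 40 mm above the cover; round skirt 56 mm in diameter, 11 mm high, under it
- speed_dial (a joint): jog dial, rad, clockwise from above: 0 = rest (pointer 36 deg left of the box's +x, white dot); clicks at 0.42 (one green dot), 0.84 (two yellow), 1.26 (third: three orange dots, 36 deg right); stop at 1.38. Spring 0.08 N m at rest to 0.17 at the third step, clicks +-0.04 (0.2 N m to leave the second): grip with 40 to 60 N. No click holds it: it springs back to 0 when let go
- stop_top (a point): centre of the top of the red mushroom emergency stop, 38 mm in diameter, its top 35 mm above the cover; not to be pressed
- stop_button (a joint): emergency stop travel, m: 0 = out (as it must stay), 0.006 = pressed
- wrench: steel spanner about 200 mm long lying flat along its x in front of the box (robot's side); origin under its middle; leave alone
- screwdriver: screwdriver about 200 mm long lying along its x behind the box; origin under its middle; leave alone
- feed_roller: spare rubber feed roller with aluminium hub, 116 mm diameter x 52 mm, lying flat left of the box; origin at the centre of its underside; leave alone
- grease_tin: yellow-labelled grease tin, 72 mm diameter x 75 mm, upright right of the box; origin at the centre of its underside; leave alone
- mug: blue mug, 80 mm diameter x 95 mm, upright behind the box at its left; origin at the centre of its underside; leave alone

How it is judged:
On the way, in this order (a step that is already met when the one before it is completed fails the run):
1. the main switch is turned over to on (value of joint main_switch above 0.93 rad), for 0.2 s.
2. with the main switch on, the jog dial is held by the fingers at its third step (value of joint main_switch above 0.93 rad and value of joint speed_dial above 1.13 rad and contact force between the fingers and speed_dial above 1 N), for 0.5 s.
At the end, for the whole second after the job is handed in: Main switch on (joint above 0.93 rad of 1.05), jog dial held still by the fingers at its third step (joint above 1.13 rad; third click at 1.26, end stop at 1.38) with more than 1 N of finger contact on it, emergency stop not pressed (less than 3 mm) (all of step 2 and velocity of joint speed_dial between -0.2 and 0.2 rad/s and value of joint stop_button below 0.003 m); the arm keeps its last pose, push and grip.
It fails at once if the emergency stop is pressed (3 mm or more) (value of joint stop_button above 0.003 m).
It fails at once if another thing on the bench is moved by more than 30 mm (distance of any of wrench, screwdriver, feed_roller, grease_tin, mug from where it was at the start of the episode above 0.03 m).
It also fails if it takes over 54 s, if anything falls off the work surface, if the arm or the gripper's body presses on something with over 40 N, if the wrist force passes 120 N, or if a joint passes its speed limit or range.

## Working session

There is one attempt and no reset: what is moved stays moved. The work goes in short steps, each a Python script; the robot and the scene stay as the last script left them, time stands still between calls to the robot, and variables do not carry over. Pictures are saved under pics/ and viewed, at most 10 in all, crops included, and the job is handed in when it is done.

```bash
mkdir -p pics; python3 - <<'E'
from cell import r, optics
import cv2, numpy as np
for n in ("top","scene"):
    im=optics.get_image(n); np.save(f"{n}.npy",im,allow_pickle=True)
    cv2.imwrite(f"pics/{n}0.png",im["pixels"][:,:,::-1])
    print(n,im["fx"],im["fy"],im["cx"],im["cy"]); print(np.round(im["camera_from_world"],3))
print(r.finger_overhang,r.current_ee_rot(),r.current_t(),r.current_opening())
E
```

```text
top 511.6810665653698 511.6810665653698 312.7958944517682 232.6683699476713
[[-0.028 -0.999  0.015  0.084]
 [-0.991  0.026 -0.131  0.58 ]
 [ 0.131 -0.019 -0.991  1.212]
 [ 0.     0.     0.     1.   ]]
scene 454.605647685549 454.605647685549 317.8823271709569 232.83097503691897
[[-4.820e-01  8.760e-01  1.000e-03  2.230e-01]
 [ 4.900e-01  2.710e-01 -8.290e-01 -2.190e-01]
 [-7.260e-01 -3.990e-01 -5.600e-01  1.595e+00]
 [ 0.000e+00  0.000e+00  0.000e+00  1.000e+00]]
0.022 [ 9.92022009e-01  1.26063740e-01 -2.92563205e-05 -5.16317309e-04] 0.1 1.0002807939685405
```

View pics/top0.png

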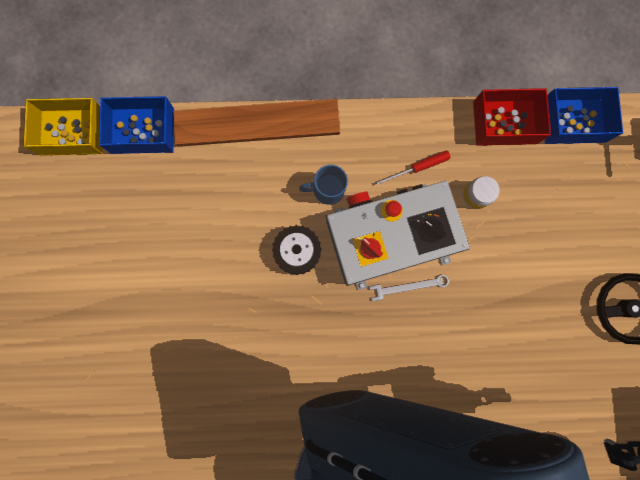

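The top view shows the box centred near (398,232), turned about 17° left. The red main switch is at (371,247), the black dial at (431,229) and the e-stop at (393,210). I'll measure the cover from the depth and check that against the coloured marks.

```bash
cat > h.py <<'E'
import numpy as np, cv2
def cloud(im,cfw=None):
    C=np.linalg.inv(im["camera_from_world"] if cfw is None else cfw)
    v,u=np.mgrid[0:480,0:640]; d=im["depth"]
    P=np.stack([(u-im["cx"])/im["fx"]*d,(v-im["cy"])/im["fy"]*d,d],-1)
    W=P@C[:3,:3].T+C[:3,3]; W[d==0]=np.nan
    return W
def ray(im,uv,z,cfw=None):
    C=np.linalg.inv(im["camera_from_world"] if cfw is None else cfw)
    uv=np.atleast_2d(uv).astype(float)
    D=np.c_[(uv[:,0]-im["cx"])/im["fx"],(uv[:,1]-im["cy"])/im["fy"],np.ones(len(uv))]@C[:3,:3].T
    return C[:3,3]+D*((z-C[2,3])/D[:,2])[:,None]
def big(m):
    c,_=cv2.findContours(m.astype(np.uint8),cv2.RETR_EXTERNAL,cv2.CHAIN_APPROX_NONE)
    return max(c,key=cv2.contourArea)
E
python3 - <<'E'
from h import *
im=np.load("top.npy",allow_pickle=True).item(); W=cloud(im)
print("table z",np.nanmedian(W[300:330,100:300,2]))
m=np.zeros((480,640),bool); m[170:290,320:475]=1
cov=m&(abs(W[...,2]-.09)<.008)
k=big(cov); (c,s,a)=cv2.minAreaRect(ray(im,k[:,0],.09)[:,:2].astype(np.float32))
print("cover z",np.nanmedian(W[cov][:,2]),"rect",c,s,a)
hsv=cv2.cvtColor(im["pixels"],cv2.COLOR_RGB2HSV); H,S,V=[hsv[...,i].astype(int) for i in range(3)]
k2=cv2.convexHull(big(m&(H>18)&(H<32)&(S>150)&(V>100)))
def rep(n,k,z):
    c,s,a=cv2.minAreaRect(ray(im,k[:,0],z)[:,:2].astype(np.float32)); print(n,np.round(c,4),np.round(s,4),round(a,2))
rep("yellow",k2,.09)
rep("black",cv2.convexHull(big(m&(V<60)&(np.arange(640)[None]>405)&(np.arange(480)[:,None]>200))),.09)
red=m&((H<8)|(H>172))&(S>150)&(V>80)
n,l,st,ce=cv2.connectedComponentsWithStats(red.astype(np.uint8))
for i in range(1,n):
    if st[i,4]>30: print("red",ce[i],st[i,4],ray(im,ce[i],.125)[0],np.nanmax(W[l==i][:,2]))
for n,sl in (("e",(slice(195,225),slice(380,408))),):
    print(np.nanmax(W[sl][...,2]))
c=im["pixels"][170:300,315:480]; cv2.imwrite("pics/crop.png",cv2.resize(c,None,fx=4.6,fy=4.6,interpolation=cv2.INTER_CUBIC)[:,:,::-1])
E
```

```text
table z -0.0017152951947191353
cover z 0.08880713820075692 rect (0.5736587643623352, -0.12908625602722168) (0.17122136056423187, 0.30090296268463135) 14.932755470275879
yellow [ 0.5353 -0.0633] [0.0673 0.0672] 15.08
black [ 0.5734 -0.2082] [0.0883 0.089 ] 15.07
red [357.97058824 197.78431373] 204 [ 0.64889342 -0.03613896  0.125     ] 0.07577752866274778
red [393.06282723 208.20942408] 191 [ 0.62262711 -0.1156071   0.125     ] 0.12779768332107144
red [370.77570093 248.34267913] 321 [ 0.53174745 -0.06057119  0.125     ] 0.13361702029267186
0.12779768332107144
```

View pics/crop.png

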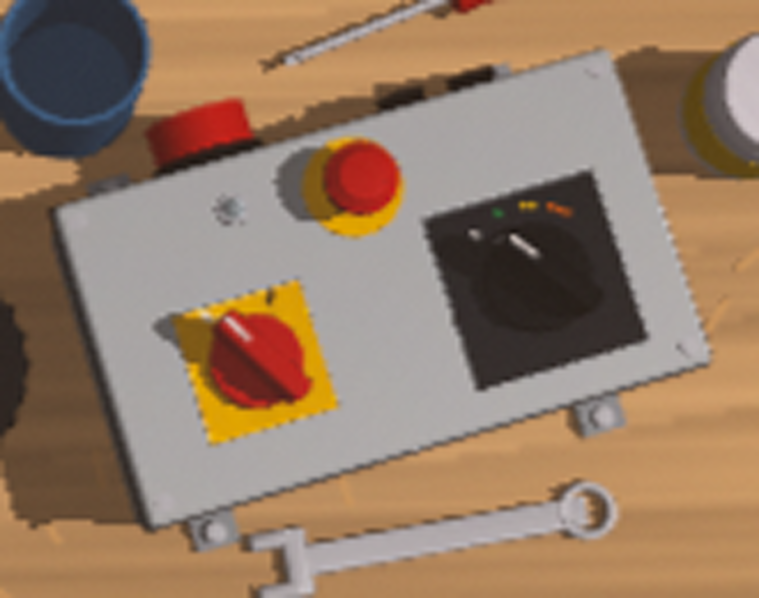

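Crop: the main pointer (240,325) and the dial pointer (525,245) both point up-left, so both are off/at rest. The depth rectangle came out at 0.171 × 0.301 m with the cover at z 0.089 m, and the squares agree within about 1.5 mm. That puts the box yaw at 15°. Next I'll hover over each handle and refine with the wrist camera.

```bash
cat >> h.py <<'E'
from scipy.spatial.transform import Rotation as Ro
MAIN=np.array([.535,-.0626]); DIAL=np.array([.5736,-.2075])
def quat(deg): return (Ro.from_euler('z',deg,degrees=True)*Ro.from_euler('x',180,degrees=True)).as_quat()
def wrist(optics,r):
    T=np.eye(4); T[:3,:3]=Ro.from_quat(r.current_ee_rot()).as_matrix(); T[:3,3]=r.current_tool_pos()
    im=optics.get_image("wrist"); return im,np.linalg.inv(T@np.array(im["mount"]))
def wing(im,cfw,near):
    W=cloud(im,cfw); m=(W[...,2]>.120)&(W[...,2]<.137)&(np.hypot(W[...,0]-near[0],W[...,1]-near[1])<.04)
    k=big(m); z=np.nanmedian(W[m][:,2]); c,s,a=cv2.minAreaRect(ray(im,k[:,0],.13,cfw)[:,:2].astype(np.float32))
    b=cv2.boxPoints((c,s,a)); e=max(b[1]-b[0],b[2]-b[1],key=np.linalg.norm); 
    return np.round(c,4),np.round(s,4),np.degrees(np.arctan2(e[1],e[0])),z
E
python3 - <<'E'
from h import *; from cell import r,optics
for P,y0,y1 in((MAIN,45,-15),(DIAL,51,-23)):
  for o in(0,180):
    print(y0,o,[None if q is None else np.round(q,2) for q in (r.inverse_kinematics([*P,.125],quat(y+o)) for y in(y0,y1))])
for n,P,y in(("dial",DIAL,51),("main",MAIN,45)):
    r.move_to([*P,.27],quat(y)); im,c=wrist(optics,r)
    cv2.imwrite(f"pics/w_{n}.png",im["pixels"][:,:,::-1])
    try: print(n,wing(im,c,P),r.current_tool_pos(),r.current_q(),r.current_t())
    except Exception as e: print(e)
cv2.imwrite("pics/w_both.png",np.hstack([cv2.resize(cv2.imread(f"pics/w_{n}.png"),(400,300)) for n in("dial","main")]))
E
```

```text
45 0 [array([-0.2 ,  0.5 ,  1.79, -0.  ,  0.85,  0.58]), array([-0.2 ,  0.5 ,  1.79, -0.  ,  0.85,  1.63])]
45 180 [array([-0.2 ,  0.5 ,  1.79,  0.  ,  0.85, -2.56]), array([-0.2 ,  0.5 ,  1.79,  0.  ,  0.85, -1.51])]
51 0 [array([-0.42,  0.61,  1.59, -0.  ,  0.94,  0.26]), array([-0.42,  0.61,  1.59, -0.  ,  0.94,  1.55])]
51 180 [None, array([-0.42,  0.61,  1.59,  0.  ,  0.94, -1.59])]
dial (array([ 0.5747, -0.2055]), array([0.0559, 0.0125]), np.float32(50.543613), np.float64(0.1290380722522084)) [ 0.57323026 -0.20839185  0.270017  ] [-4.24951340e-01  4.44643821e-01  1.46948478e+00 -1.21934878e-04
  1.22743281e+00  2.57173981e-01] 2.1167
main (array([ 0.5362, -0.0607]), array([0.056 , 0.0123]), np.float32(44.985043), np.float64(0.12900441839548094)) [ 0.53526791 -0.06339994  0.27015013] [-2.04158983e-01  3.13255802e-01  1.66079869e+00 -2.73323193e-04
  1.16700875e+00  5.81764912e-01] 2.8167
```

View pics/w_both.png

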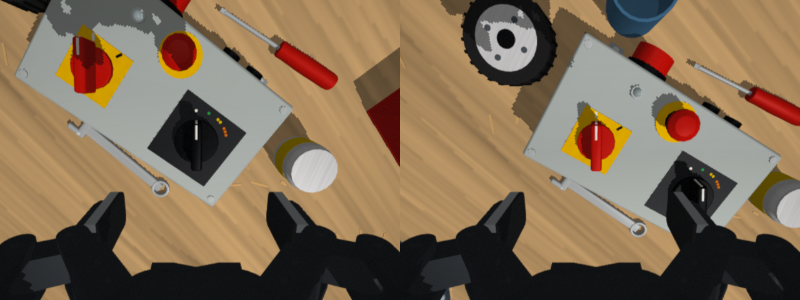

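Both wings measure 56 × 12.4 mm, at 45° and 51°, with the top at z 0.129 m, all as expected. Now I'll grip the main switch and turn it in small steps.

```bash
sed -i 's/^MAIN=.*/MAIN=np.array([.5358,-.0614]); DIAL=np.array([.5742,-.2063])/' h.py; cat >> h.py <<'E'
def turn(r,total,n):
    q=np.array(r.current_q()); q0=q[5]
    for i in range(1,n+1):
        q[5]=q0+total*i/n; r.set_joints(q)
        print(round(r.current_q()[5]-q0,3),"Mz %.3f"%r.current_torque()[2],"F",np.round(r.current_contact_force(),1),"ff",np.round(r.current_finger_force(),1),round(r.current_t(),2))
E
python3 - <<'E'
from h import *; from cell import r,optics
r.set_gripper(.6,squeeze=50)
r.move_linear([*MAIN,.17],quat(45)); r.move_linear([*MAIN,.125],vel=.06)
print(r.current_tool_pos(),r.current_contact_force())
r.set_gripper(0.0,squeeze=50)
print(r.current_opening(),r.current_finger_force(),r.current_contact_force())
turn(r,1.04,8)
r.sleep(.3); r.set_gripper(.6); r.sleep(.3)
print(r.current_contact_force()); r.move_linear([*MAIN,.27]); r.sleep(.3)
im,c=wrist(optics,r); print(wing(im,c,MAIN),r.current_t())
cv2.imwrite("pics/w2.png",im["pixels"][:,:,::-1])
E
```

```text
[ 0.53599799 -0.06143926  0.12524192] [ 0.59961543 -0.31116958  0.18862464]
0.14334114398532533 50.22130787372589 [ 9.09699431e-04 -3.37907815e+00  2.52268080e+00]
0.127 Mz 0.098 F [ 0.6 -2.7  0. ] ff 49.8 5.64
0.254 Mz 0.051 F [ 3.2 -4.1 -1.6] ff 49.6 5.89
0.385 Mz 0.010 F [ 1.7 -5.5 -1.9] ff 49.5 6.14
0.515 Mz -0.041 F [ 2.9 -7.  -1.8] ff 49.5 6.39
0.645 Mz -0.064 F [ 3.  -8.1 -2.9] ff 49.5 6.64
0.775 Mz -0.081 F [ 3.3 -8.6 -3.6] ff 49.4 6.89
0.905 Mz -0.095 F [ 3.3 -9.8 -3.9] ff 49.4 7.14
1.035 Mz -0.141 F [  3.7 -13.3  -2.9] ff 49.4 7.39
[ 0.62332026 -0.05733139  0.19563239]
(array([ 0.5367, -0.0628]), array([0.0125, 0.0567]), np.float32(-14.892345), np.float64(0.12905510273476098)) 9.9167
```

View pics/w2.png

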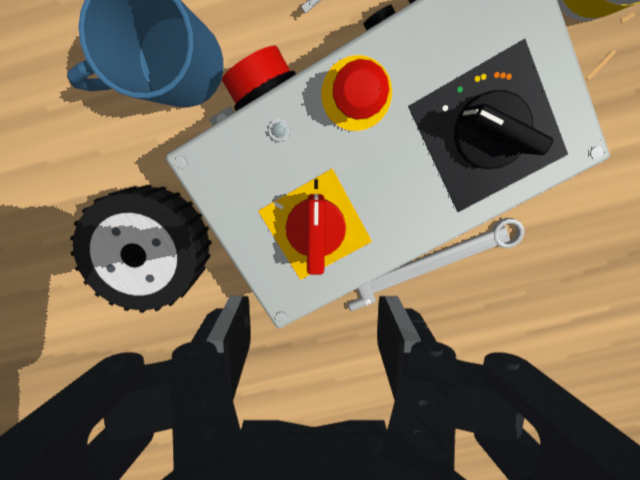

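The main switch is on: pointer at (316,210), wing at −14.9°. Next is the dial, with its y adjusted slightly because of the −y side force I saw.

```bash
python3 - <<'E'
from h import *; from cell import r,optics
D=DIAL+[0.0003,-.0008]
r.move_to([*D,.27],quat(50.8)); r.move_linear([*D,.17]); r.move_linear([*D,.125],vel=.06)
print(r.current_tool_pos(),r.current_contact_force())
r.set_gripper(0.0,squeeze=58)
print(r.current_opening(),r.current_finger_force(),r.current_contact_force())
turn(r,1.30,10)
r.sleep(.5); print(r.current_torque(),r.current_finger_force(),r.current_qvel(),r.current_t())
im,c=wrist(optics,r); cv2.imwrite("pics/w3.png",im["pixels"][:,:,::-1])
im=optics.get_image("top"); cv2.imwrite("pics/t3.png",cv2.resize(im["pixels"][150:310,280:500],None,fx=3.5,fy=3.5,interpolation=cv2.INTER_CUBIC)[:,:,::-1])
E
```

```text
[ 0.57471364 -0.20717518  0.12531019] [ 0.85463356 -0.10470882  0.1956991 ]
0.14126486515898276 56.85364365577698 [-1.89731714  1.60633174  4.46853878]
0.127 Mz 0.079 F [0.  0.1 1.5] ff 57.3 13.55
0.254 Mz 0.095 F [ 0.3 -1.   1.6] ff 57.2 13.8
0.383 Mz 0.053 F [ 1.2 -1.8  0.5] ff 57.1 14.05
0.513 Mz 0.137 F [ 2.4 -3.3 -1.4] ff 57.0 14.3
0.644 Mz 0.117 F [ 2.2 -4.4 -1.5] ff 57.0 14.55
0.774 Mz 0.090 F [ 3.2 -5.7 -1.4] ff 56.9 14.8
0.904 Mz 0.183 F [ 2.8 -6.2 -1. ] ff 56.9 15.05
1.034 Mz 0.123 F [ 1.6 -6.2 -1.7] ff 56.9 15.3
1.164 Mz 0.159 F [ 2.7 -7.1 -1.5] ff 56.9 15.55
1.294 Mz 0.214 F [ 2.8 -8.2 -1.3] ff 56.9 15.8
[-1.34404378 -0.36799095  0.17648706] 56.90381705760956 [-0.00139104  0.00047881  0.00040727 -0.00048606 -0.0022757  -0.00147988] 16.3
```

View pics/w3.png

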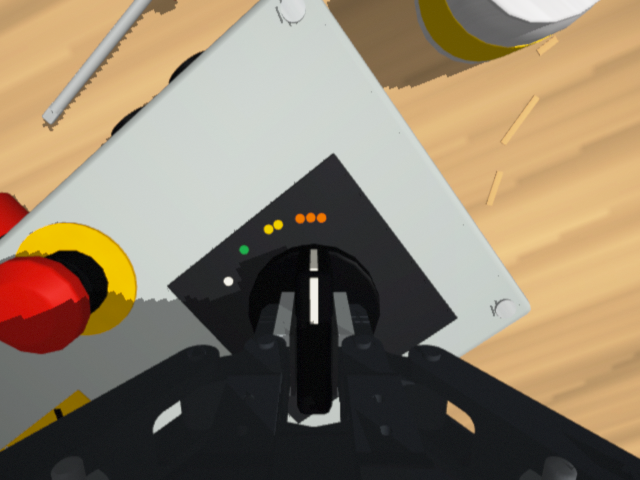

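The pointer line at (313,260) sits under the three orange dots at (311,217). The moment of 0.176 N·m matches the third step, the grip is a steady 57 N, and nothing touched the e-stop.

```bash
python3 -c "
from cell import r
print(r.current_torque()[2],r.current_finger_force()); print(r.hand_in())"
```

```text
0.24027909929524238 56.903738379478455
the job is handed in; nothing more can be done
None
```

The job is handed in: the main switch is on, the fingers are holding the jog dial at its third step with about 57 N of grip, the emergency stop was never touched, and the other bench items were left alone; the hand-in returned no verdict.

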